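Nudge the steel blank into its counterbore and swing the keeper over it

ROBOT

A 6-joint arm with a two-finger parallel gripper is mounted at the origin on the work surface. World frame = base frame: x ahead of the robot, y to its left, z up, the work surface at z = 0. Lengths are in mm, angles in rad, forces in N, time in s.
With the tool pointing down it reaches from about 300 to 825 mm from the base axis. Payload 5.4 kg.
Tool frame: the origin (TCP) lies midway between the tips of the shut fingers; the grasp point (between the pads) lies 19 mm behind it; z points along the fingers, x is the direction in which the jaws open and shut, and the axes are right-handed (so a half turn about z gives the same grasp; the last joint's range is limited). The gripper opens to 92 mm and grips with 3 to 60 N. Pads are 20 mm wide; open, the fingers measure 128 mm over their backs; the gripper's body (75 mm by 189 mm) begins 69 mm behind the grasp point.
Start: joints at [-1.484, 0.158, 1.597, -0, 1.386, -0.21], TCP at [168.142, -549.849, 214.601] pointing down, gripper open.
Joint ranges: [-2.91, 2.91], [-0.94, 2.29], [0.18, 2.7], [-1.29, 4.43], [0.17, 2.64], [-3, 3]. Speed limits (rad/s): [2.57, 2.57, 3.14, 3.14, 3.14, 3.14].

INTERFACE

Orientations are given as [roll, pitch, yaw] about the fixed x, y, z axes, in that order (R = Rz(yaw) Ry(pitch) Rx(roll)).
In Python, from cell import robot gives the robot as it stands. The module is installed in compiled form; this text tells all that it offers.
- The arm moves only by the tool arm_command, never from a script. Its argument "targets" is a list of rows, each a list of 7 numbers: the opening, from 0 (shut) to 1 (fully open), then the shift along the world's x, y, z in mm, then the turn, a rotation vector about the world's x, y, z in degrees. A call has 1 to 10 rows; each row shifts and turns the commanded pose from where the row before left it; what a row does not reach is not made up. A row lasts 1/12 s, in which the tool goes at most 41.7 mm and 7.16 degrees, less where a joint would pass 70% of its speed; a pose out of reach is approached as far as the arm can. A call with a gripper value outside its range is refused whole. The fingers move at their own pace and stop on an object; "newtons" is the grip in N (left out, the last holds). Time passes only in rows, so rows that do not move let the fingers close. It gives the time, the measured TCP pose, the force and the opening at its end, in the units of the state.
- robot.observe(): the state, without advancing time (a new reading comes with each control period).
- robot.snapshot(name): name is "side" or "top" or "wrist"; returns a dict with "image" (400x640x3 uint8, red, green, blue), "z_map" (400x640 float32, mm along the optical axis (not along the pixel's ray), 0 where there is no reading), "fovy" (degrees; the focal length in pixels is half the picture's height over the tangent of half this angle, whatever the lens; pixels are square), "cx", "cy" (the principal point, pixels), "R" (3x3) and "t" (3): a world point X has camera coordinates R X + t. Camera axes: x right, y down, z forward; pixel columns grow to the right and rows downward; lengths in mm; the calibration is good to about 2 mm. A picture is of the moment at which its call begins.
- robot.close_job(): hands the job in, once; it reports no verdict.
The state is a dict: "time_s": time; "joint_pos": joint angles; "dq": joint speeds; "effort": joint torques, N m; "tcp_pos": TCP position; "eef_rot": TCP orientation; "wrist_force": force on the tool from outside, world axes, zero at the start; "wrist_torque": the same for the moment, N m; "grip_width": finger opening in mm.
Only numpy, scipy, OpenCV 4.12 (cv2) and the standard library are available. Lean on these libraries where they do the work, as an engineer would, in place of code of your own. Each camera call takes 0.05 s, during which the arm holds its last target.

TASK

On the steel jig plate, push the loose steel disc across the deck, without ever picking it up, until it drops into the round recess and lies flat on the bottom. Then push the swinging keeper bar by its upright post round over the disc, all the way to its stop. Leave the brass drift, hammer, horseshoe and tin where they are.

Things in the scene. Friction and masses are not known exactly. Their poses are not given: they have to be found in the camera images.
- plate: Fixed steel jig plate with a grey painted top lying on the bench, 220 (its x) x 300 (its y) x 32 mm. Origin: centre of its underside, at bench height; z up. Its flat top, the deck, is 32 mm above the bench. It has one round recess and carries the keeper. It stands at any yaw within about 17 degrees either way.
- recess (a point): Centre of the floor of the round recess (counterbore) in the plate, at plate x 0, y -70 mm, 19 mm above the bench. The recess is 50 mm in diameter and 13 mm deep, with upright walls and a dark floor. Axes as the plate's.
- disc: Loose plain steel disc (a blank), 44 mm in diameter, 12 mm thick, about 0.14 kg, lying flat on the deck 100 to 185 mm from the recess, towards the plate's +y half. Origin: centre of its underside; z is its axis. Seated, its underside is on the recess floor and its top 1 mm below the deck.
- keeper (a joint): Angle (rad) of the keeper, a flat steel bar swinging level about an upright pivot. 0: at its built-in stop, across the middle of the recess, pointing from the pivot to the plate's -x. Grows counter-clockwise seen from above, swinging away (at pi/2 it points to the plate's -y); range 0 to 1.75, starts at 1.1 to 1.6. Light friction (about 1 N at the post); it stays where left.
- keeper_pivot (a point): Top centre of the keeper's pivot, 50 mm above the bench, at plate x +70, y -70 mm. The hub is 26 mm in diameter. The bar is 115 mm long from the pivot, 20 mm wide, 10 mm thick; its underside is 3 mm above the deck, so it clears a seated disc but not one on the deck.
- keeper_post (a point): Top centre of the upright black round post near the free end of the keeper, 80 mm above the bench, 105 mm from the pivot's axis. The post is 14 mm in diameter and stands 35 mm above the bar's top, which is 45 mm above the bench.
- drift: Bystander: loose brass cylinder 22 mm in diameter, 40 mm tall, standing on the deck near the plate's -x edge. Origin: centre of its underside.
- hammer: Bystander: hammer lying on the bench left of the plate (+y), its handle towards the robot, under 60 mm high. Origin: on its underside, about the middle of its length.
- horseshoe: Bystander: loose dark horseshoe, about 130 mm across and 9 mm thick, lying flat on the bench right of the plate (-y). Origin: centre of its underside.
- tin: Bystander: closed metal tin 70 mm in diameter, 80 mm tall, on the bench beyond the plate. Origin: centre of its underside.
Things that resemble listed ones, but are neither listed nor needed, are in the scene too. What is meant by the disc is not orange, and is the smaller of those in its own colour.

How it is judged:
By the outcome, as a careful person would: the job done as asked, in the order asked, and still so for the second after the job is handed in, with the robot touching nothing.
It also fails if it takes over 56 s, if anything falls off the work surface, if the arm or the gripper's body presses on something with over 40 N, if the wrist force passes 120 N, or if a joint passes its speed limit or range.

## Working session

There is one attempt and no reset: what is moved stays moved. The work goes in short steps, Python scripts to look and compute and a tool call to move; the robot and the scene stay as the last step left them, time stands still between calls to the robot, and variables do not carry over. Pictures are saved under pics/ and viewed, and the job is handed in when it is done.

Besides the shell and the picture viewer there is one more tool, called after "Request:" as name(argument=value, ...), one argument or row to a line, values as JSON. arm_command: Moves the arm, as the interface text tells. Its arguments: {"type":"object","properties":{"targets":{"type":"array","items":{"type":"array","items":{"type":"number"}}},"newtons":{"type":"number"}},"required":["targets"]}

```bash
mkdir -p pics; cat > h.py <<'E'
import numpy as np, cv2
from cell import robot
def snap(n,tag):
    s=robot.snapshot(n); cv2.imwrite(f'pics/{tag}.png',s['image'][:,:,::-1])
    np.savez(f'{tag}.npz',**{k:np.array(v) for k,v in s.items()}); return s
def f(s): return 200/np.tan(np.radians(float(s['fovy']))/2)
def ray(s,u,v,z):
    d=np.array([(u-s['cx'])/f(s),(v-s['cy'])/f(s),1.]); R=s['R']; c=-R.T@s['t']; w=R.T@d
    return c+w*(z-c[2])/w[2]
def proj(s,X):
    p=s['R']@np.array(X,float)+s['t']; return p[:2]/p[2]*f(s)+[float(s['cx']),float(s['cy'])]
E
python3 - <<'E'
from h import *
for n in('top','side','wrist'):
    s=snap(n,n+'0'); print(n,s['fovy'],-s['R'].T@s['t'],s['R'][2])
print(robot.observe())
E
```

```text
top 44.104002675490925 [ 500.64097614  -29.06300077 1430.07762349] [ 0.06371922 -0.00748163 -0.99793982]
side 47.93291723925113 [ 416.12989974 1084.11945348  727.1037729 ] [ 0.16025183 -0.85369947 -0.49549629]
wrist 63.93958686521781 [ 237.95012689 -528.6812787   383.99137552] [-0.25142939 -0.0746568  -0.96499203]
{'time_s': 0.15, 'joint_pos': array([-1.48410078e+00,  1.58878838e-01,  1.59790108e+00,  2.01619118e-05,
        1.38621676e+00, -2.10090450e-01]), 'dq': array([ 8.11287826e-05, -4.63366895e-03, -2.47754500e-03, -1.34226121e-03,
        2.07330895e-04, -3.03179468e-04]), 'effort': array([ 1.18319240e-04, -3.85915875e+01, -3.22434175e+01,  7.01060565e-02,
        3.51196330e-02, -8.49615776e-05]), 'tcp_pos': array([ 168.10746372, -549.3864558 ,  213.88038712]), 'eef_rot': array([-3.14128047e+00,  1.36901853e-03, -1.27401383e+00]), 'wrist_force': array([0.60190946, 0.67263233, 0.50460872]), 'wrist_torque': array([-0.00229354,  0.00315024, -0.01592059]), 'grip_width': 91.80367938552041}
```

View pics/top0.png

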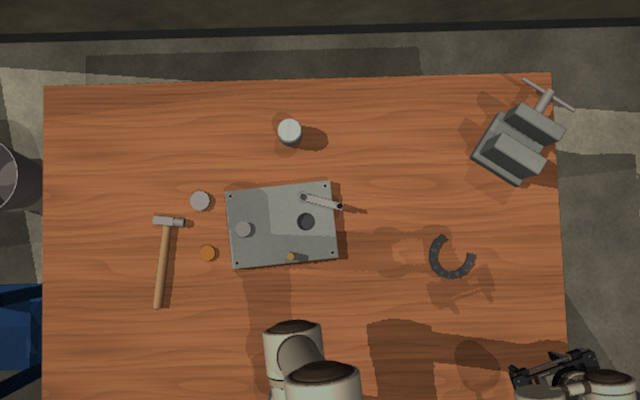

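View pics/side0.png

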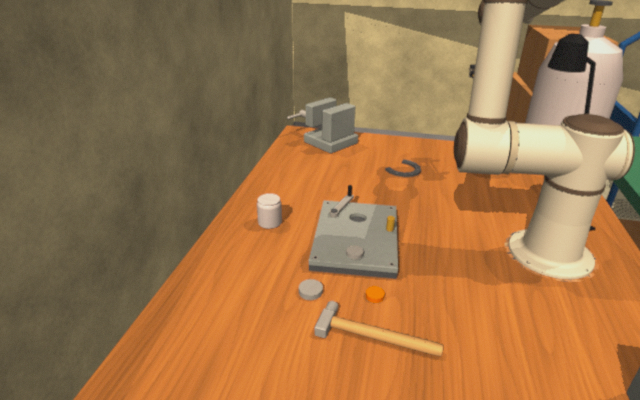

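The top view has three disc candidates: grey at (245,229) on the plate, grey at (200,201) on the bench, and orange at (208,253). The one on the deck fits, because it isn't orange and looks like the smaller grey one. I'll enlarge it and measure.

```bash
python3 - <<'E'
from h import *
s=dict(np.load('top0.npz'))
im=s['image'][:,:,::-1]
c=im[165:285,185:355]; cv2.imwrite('pics/crop.png',cv2.resize(c,None,fx=4.5,fy=4.5,interpolation=cv2.INTER_CUBIC))
t=dict(np.load('side0.npz'));c=t['image'][175:315,280:420,::-1]
cv2.imwrite('pics/crops.png',cv2.resize(c,None,fx=4.2,fy=4.2,interpolation=cv2.INTER_CUBIC))
E
```

```text
(no output)
```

View pics/crop.png

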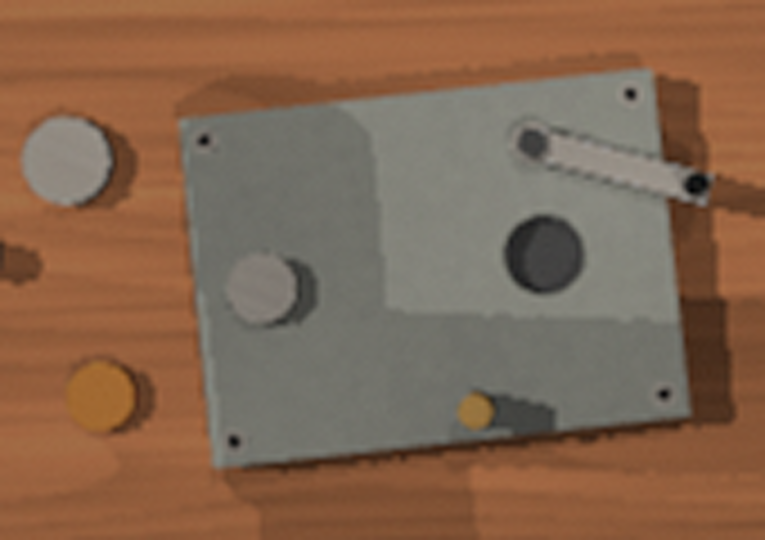

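View pics/crops.png

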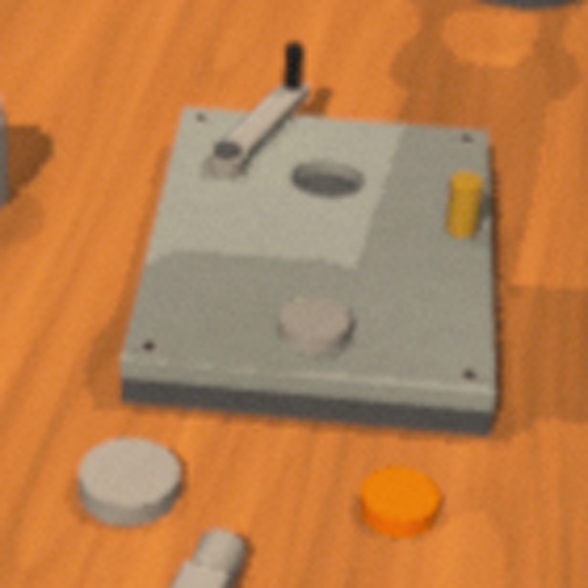

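The enlarged crop shows the deck disc is clearly the smaller of the two grey ones, so that's the target. Next, rough coordinates.

```bash
python3 - <<'E'
from h import *
s=dict(np.load('top0.npz'))
def q(x,y,z): return ray(s,(x+.5)/4.5-.5+185,(y+.5)/4.5-.5+165,z)
c=[q(*p,32) for p in((182,118),(655,70),(691,415),(215,467))]
for p in c: print(p.round(1))
print('centre',np.mean(c,0).round(1)); d=(c[1]-c[0]+c[2]-c[3]); print('yaw',np.degrees(np.arctan2(-d[1],-d[0]))-90)
for n,p in dict(recess=(545,254,32),disc=(261,289,44),pivot=(534,144,50),post=(696,184,80),drift=(476,411,72)).items(): print(n,q(*p).round(1))
# depth-based heights
z=s['z_map']; 
for n,(x,y) in dict(disc=(261,289),deck=(450,200),post=(696,184),piv=(534,144),rec=(550,258),drift=(476,411),bar=(610,165)).items():
    u=int(x/4.5+185);v=int(y/4.5+165); Z=z[v,u]; 
    P=s['R'].T@(np.array([(u-s['cx'])/f(s)*Z,(v-s['cy'])/f(s)*Z,Z])-s['t']); print(n,P.round(1))
t=dict(np.load('side0.npz'))
def tri(ps,pt):
    def cd(s,u,v):
        d=s['R'].T@np.array([(u-s['cx'])/f(s),(v-s['cy'])/f(s),1.]);return -s['R'].T@s['t'],d/np.linalg.norm(d)
    a,da=cd(s,(ps[0]+.5)/4.5-.5+185,(ps[1]+.5)/4.5-.5+165); b,db=cd(t,(pt[0]+.5)/4.2-.5+280,(pt[1]+.5)/4.2-.5+175)
    k=np.linalg.lstsq(np.c_[da,-db],b-a,rcond=None)[0]; return (a+k[0]*da+b+k[1]*db)/2, np.linalg.norm(a+k[0]*da-b-k[1]*db)
for n,a,b in (('disc',(261,289),(316,320)),('post',(696,184),(293,45)),('recess rim',(545,254),(328,179)),('piv',(534,144),(229,151)),('drift',(476,411),(466,178))): print('tri',n,tri(a,b))
E
```

```text
[620.7 215.1  32. ]
[642.3 -84.1  32. ]
[424.8 -99.7  32. ]
[401.6 198.5  32. ]
centre [522.4  57.4  32. ]
yaw 4.296834335268343
recess [528.2 -11.2  32. ]
disc [511.5 165.9  44. ]
pivot [596.5  -6.6  50. ]
post [ 567.1 -104.9   80. ]
drift [433.4  32.9  72. ]
disc [511.  164.7  44.6]
deck [564.2  46.6  29.8]
post [ 568.5 -104.2   80.4]
piv [595.5  -5.8  49.3]
rec [525.7 -14.6  18.5]
drift [433.4  33.9  74.5]
bar [583.1 -53.1  44.8]
tri disc (array([511.32569886, 166.05499464,  42.41245592]), np.float64(0.4300273192923382))
tri post (array([ 567.89595079, -104.80045667,   80.65119884]), np.float64(1.683013210850337))
tri recess rim (array([527.93060286, -11.25192432,  30.51094573]), np.float64(0.6711605578704457))
tri piv (array([596.57119711,  -6.55448297,  46.13274139]), np.float64(0.36098207614668765))
tri drift (array([433.54714245,  32.89755999,  72.48318029]), np.float64(0.2834102268157703))
```

Disc at (511,166), recess at (528,-11), and yaw is about 4.3°. The two-view heights agree with the text. Now I'll move over the plate and look with the wrist camera.

Request:
arm_command(
  targets=[
    [0.28,16,36,0,0,0,7],
    [0.28,16,36,0,0,0,7],
    [0.28,16,36,0,0,0,7],
    [0.28,16,36,0,0,0,7],
    [0.28,16,36,0,0,0,7],
    [0.28,16,36,0,0,0,7],
    [0.28,16,36,0,0,0,7],
    [0.28,16,36,0,0,0,7],
    [0.28,16,36,0,0,0,7],
    [0.28,16,36,0,0,0,7],
  ],
  newtons=20,
)

```text
time_s: 0.98
tcp_pos: [328.3, -188.0, 214.5]
eef_rot: [3.141, -0.0, -0.047]
wrist_force: [0.0, -0.3, 0.2]
grip_width: 27.2
```

Request:
arm_command(
  targets=[
    [0.28,16,36,0,0,0,4.4],
    [0.28,16,36,0,0,0,4],
    [0.28,16,36,0,0,0,0],
    [0.28,16,36,0,0,0,0],
    [0.28,16,36,0,0,0,0],
    [0.28,16,36,0,0,0,0],
    [0.28,16,36,0,0,0,0],
    [0.28,0,0,0,0,0,0],
    [0.28,0,0,0,0,0,0],
  ],
)

```text
time_s: 1.73
tcp_pos: [439.9, 63.8, 214.2]
eef_rot: [-3.142, 0.001, 0.099]
wrist_force: [0.6, -1.1, -0.7]
grip_width: 25.8
```

```bash
python3 - <<'E'
from h import *
s=snap('wrist','w1'); o=robot.observe(); print(o['time_s'],o['tcp_pos'],o['eef_rot'],o['grip_width'],-s['R'].T@s['t'],s['R'][2])
E
```

```text
1.7833 [439.78044782  62.44599272 214.19686991] [3.14125480e+00 1.20906418e-03 9.62155661e-02] 26.048574912910382 [432.27714094 136.47360183 384.38637644] [ 0.02378213 -0.26055607 -0.96516576]
```

View pics/w1.png

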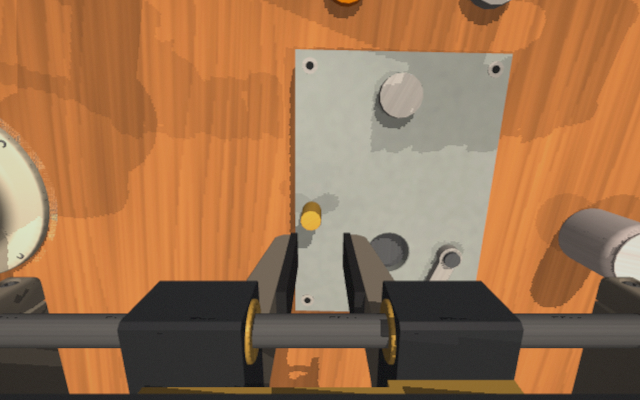

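The wrist view shows the disc at (402,95), the drift at (311,217), the recess at (388,251) and the pivot at (452,259). I'll cross-check these against the top view.

```bash
python3 - <<'E'
from h import *
s=dict(np.load('w1.npz'))
print('disc',ray(s,402,95,44).round(1)); print('recess',ray(s,388.5,250,32).round(1)); print('pivot',ray(s,452,259,50).round(1))
print('corners',[ray(s,u,v,32).round(1) for u,v in((295,49),(511,53),(296,310))])
g=cv2.cvtColor(s['image'],cv2.COLOR_RGB2HSV); c=s['image'][60:140,360:450]; cv2.imwrite('pics/c2.png',cv2.resize(c[:,:,::-1],None,fx=6,fy=6))
c=s['image'][215:295,350:480]; cv2.imwrite('pics/c3.png',cv2.resize(c[:,:,::-1],None,fx=6,fy=6))
E
```

```text
disc [511.9 164.8  44. ]
recess [527.6  -8.3  32. ]
pivot [596.   -4.7  50. ]
corners [array([400.1, 198.8,  32. ]), array([617.6, 216.5,  32. ]), array([ 424.8, -100.1,   32. ])]
```

View pics/c3.png

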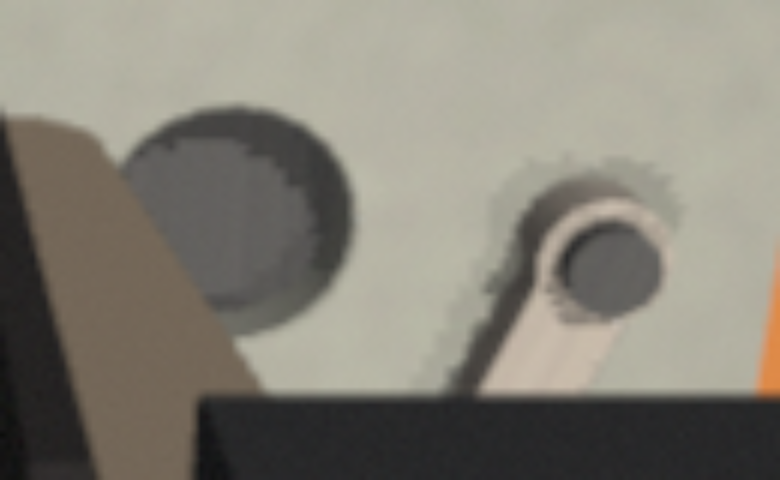

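View pics/c2.png

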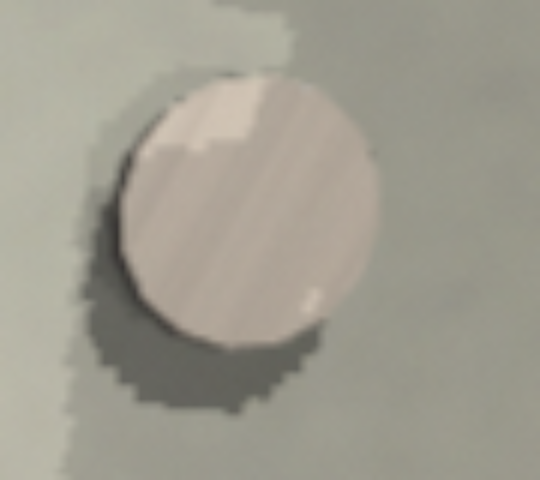

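Request:
arm_command(
  targets=[
    [0.28,13.4,30.6,0,0,0,0],
    [0.28,13.4,30.6,0,0,0,0],
    [0.28,13.4,30.6,0,0,0,0],
    [0.28,13.4,30.6,0,0,0,0],
    [0.28,13.4,30.6,0,0,0,0],
    [0.28,0,0,-35,0,0,0],
    [0.28,0,0,-35,0,0,0],
    [0.28,0,0,-35,0,0,0],
    [0.28,0,0,-25,0,0,0],
    [0.28,0,0,0,0,0,0],
  ],
)

```text
time_s: 2.62
tcp_pos: [502.6, 212.2, 78.7]
eef_rot: [3.14, 0.012, 0.092]
wrist_force: [-1.3, -0.7, -0.4]
grip_width: 25.6
```

```bash
python3 - <<'E'
from h import *
s=snap('wrist','w2'); o=robot.observe(); print(o['time_s'],o['tcp_pos'],o['eef_rot'],o['grip_width'],o['wrist_force'])
E
```

```text
2.6667 [504.84350538 212.84612784  81.98048201] [3.14070396 0.00676247 0.09172348] 25.91812481833986 [ 0.61832112 -1.25830607 -0.01522011]
```

View pics/w2.png

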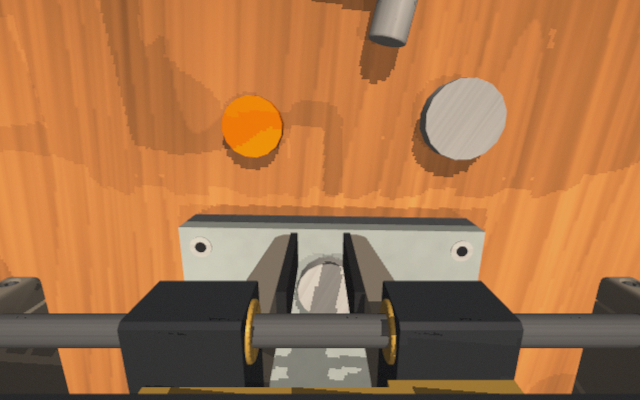

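The disc sits centred between the fingers at about (322,290), and they're still 40 mm above it. I'll lower them behind it, then push slowly.

Request:
arm_command(
  targets=[
    [0.28,2,4,-15,0,0,0],
    [0.28,0,0,-15,0,0,0],
    [0.28,0,0,-10,0,0,0],
    [0.28,0,0,-5,0,0,0],
    [0.28,0,0,0,0,0,0],
    [0.28,0,0,0,0,0,0],
  ],
)

```text
time_s: 3.17
tcp_pos: [509.9, 218.9, 40.7]
eef_rot: [-3.142, -0.001, 0.094]
wrist_force: [-0.1, -0.0, -0.3]
grip_width: 25.8
```

Request:
arm_command(
  targets=[
    [0.28,-3,0,-5,0,0,0],
    [0.28,0.9,-10,0,0,0,0],
    [0.28,0.9,-10,0,0,0,0],
    [0.28,0.5,-5,0,0,0,0],
    [0.28,0.5,-5,0,0,0,0],
    [0.28,0.5,-5,0,0,0,0],
    [0.28,0.5,-5,0,0,0,0],
  ],
)

```text
time_s: 3.75
tcp_pos: [510.1, 178.7, 34.8]
eef_rot: [-3.141, -0.0, 0.094]
wrist_force: [-0.9, 0.3, 0.4]
grip_width: 26.1
```

```bash
python3 - <<'E'
from h import *
s=snap('side','s2');cv2.imwrite('pics/s2c.png',cv2.resize(s['image'][175:315,280:420,::-1],None,fx=4.2,fy=4.2)); o=robot.observe(); print(o['time_s'],o['tcp_pos'],o['eef_rot'],o['grip_width'],o['wrist_force'])
E
```

```text
3.8 [510.25267935 177.92254291  34.73939825] [ 3.14122813e+00 -1.95969465e-04  9.37237754e-02] 26.147020021299372 [-0.64452893 -0.16043658 -0.07665481]
```

View pics/s2c.png

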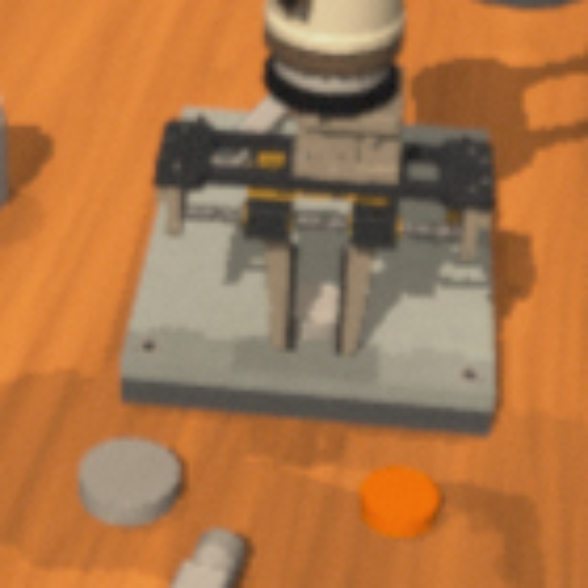

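The disc is nested ahead of the fingers. Pushing on towards the recess.

Request:
arm_command(
  targets=[
    [0.28,0.7,-7,0,0,0,0],
    [0.28,0.9,-10,0,0,0,0],
    [0.28,0.9,-10,0,0,0,0],
    [0.28,1,-10,0,0,0,0],
    [0.28,1,-10,0,0,0,0],
    [0.28,1,-10,0,0,0,0],
    [0.28,1,-10,0,0,0,0],
    [0.28,0.9,-10,0,0,0,0],
    [0.28,0.7,-7,0,0,0,0],
    [0.28,0.5,-5,0,0,0,0],
  ],
)

```text
time_s: 4.63
tcp_pos: [518.7, 89.1, 34.6]
eef_rot: [3.142, 0.0, 0.094]
wrist_force: [0.2, 1.7, 0.6]
grip_width: 25.9
```

```bash
python3 - <<'E'
from h import *
s=snap('side','s3');cv2.imwrite('pics/s3c.png',cv2.resize(s['image'][175:275,300:420,::-1],None,fx=5,fy=5)); o=robot.observe(); print(o['time_s'],o['tcp_pos'],o['eef_rot'],o['grip_width'],o['wrist_force'])
s=snap('top','t3');cv2.imwrite('pics/t3c.png',cv2.resize(s['image'][165:285,185:355,::-1],None,fx=4.5,fy=4.5))
E
```

```text
4.6833 [518.73486452  88.58509933  34.58907438] [3.14099270e+00 5.63066457e-05 9.34577200e-02] 25.923676660747105 [ 0.68219778 -0.26077462 -0.31240807]
```

View pics/s3c.png

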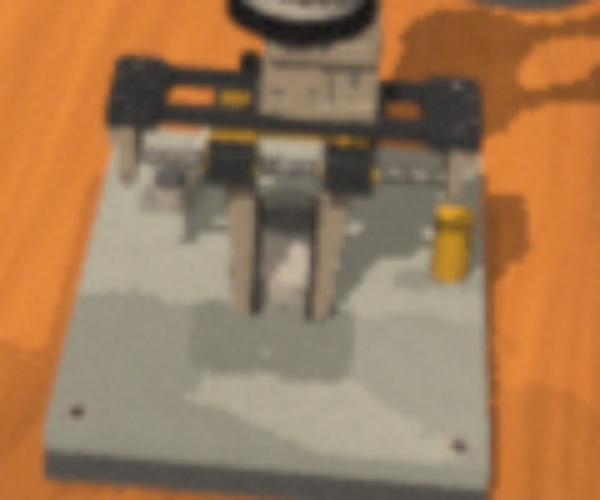

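View pics/t3c.png

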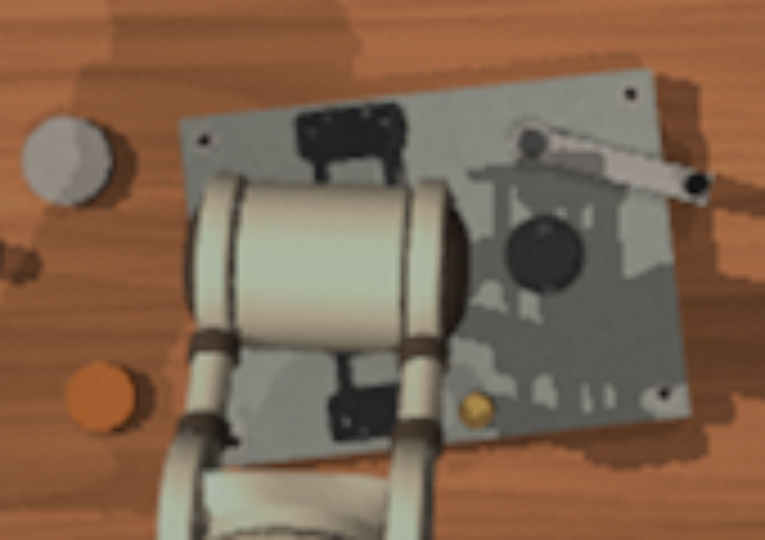

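The disc is still in front of the fingers and tracking well. Now slower.

Request:
arm_command(
  targets=[
    [0.28,0.5,-5,0,0,0,0],
    [0.28,0.5,-5,0,0,0,0],
    [0.28,0.5,-5,0,0,0,0],
    [0.28,0.5,-5,0,0,0,0],
    [0.28,0.5,-5,0,0,0,0],
    [0.28,0.5,-5,0,0,0,0],
    [0.28,0.5,-5,0,0,0,0],
    [0.28,0.4,-4,0,0,0,0],
    [0.28,0.4,-4,0,0,0,0],
    [0.28,0.4,-4,0,0,0,0],
  ],
)

```text
time_s: 5.57
tcp_pos: [523.3, 42.7, 34.6]
eef_rot: [-3.142, 0.0, 0.094]
wrist_force: [-0.6, 0.7, 0.1]
grip_width: 25.8
```

Request:
arm_command(
  targets=[
    [0.28,0.3,-3,0,0,0,0],
    [0.28,0.3,-3,0,0,0,0],
    [0.28,0.3,-3,0,0,0,0],
    [0.28,0.3,-3,0,0,0,0],
    [0.28,0.3,-3,0,0,0,0],
    [0.28,0.3,-3,0,0,0,0],
    [0.28,0.2,-2,0,0,0,0],
    [0.28,0.2,-2,0,0,0,0],
    [0.28,0,0,0,0,0,0],
  ],
)

```text
time_s: 6.32
tcp_pos: [525.4, 20.7, 34.5]
eef_rot: [3.141, 0.0, 0.094]
wrist_force: [-0.3, -0.2, 0.0]
grip_width: 25.8
```

```bash
python3 - <<'E'
from h import *
s=snap('side','s4');cv2.imwrite('pics/s4c.png',cv2.resize(s['image'][175:275,300:420,::-1],None,fx=5,fy=5)); o=robot.observe(); print(o['time_s'],o['tcp_pos'],o['eef_rot'],o['grip_width'],o['wrist_force'])
E
```

```text
6.3667 [525.37737187  20.84754881  34.50059513] [3.14137264e+00 1.81048597e-04 9.41100260e-02] 25.81348420199369 [ 0.52303908  0.24646086 -0.39461694]
```

View pics/s4c.png

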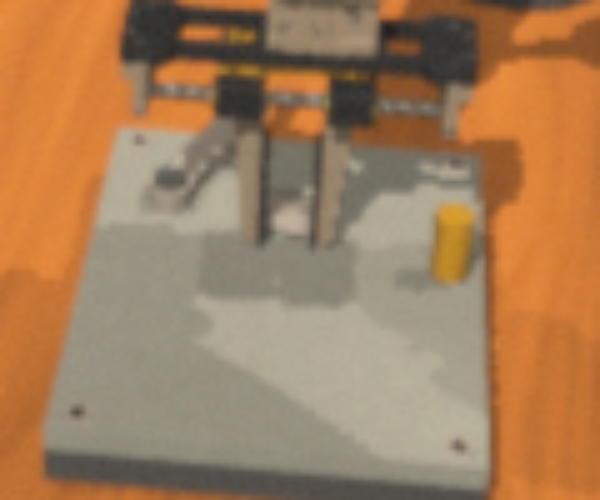

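Request:
arm_command(
  targets=[
    [0.28,0.1,-1.5,0,0,0,0],
    [0.28,0.1,-1.5,0,0,0,0],
    [0.28,0.1,-1.5,0,0,0,0],
    [0.28,0,0,0,0,0,0],
    [0.28,0,0,0,0,0,0],
  ],
)

```text
time_s: 6.78
tcp_pos: [525.8, 16.5, 34.6]
eef_rot: [3.141, -0.0, 0.094]
wrist_force: [0.3, 0.8, -0.5]
grip_width: 25.7
```

```bash
python3 - <<'E'
from h import *
s=snap('wrist','w5'); o=robot.observe(); print(o['time_s'],o['tcp_pos'],o['eef_rot'],o['grip_width'],o['wrist_force'])
cv2.imwrite('pics/w5c.png',cv2.resize(s['image'][200:400,220:420,::-1],None,fx=3,fy=3))
s=snap('side','s5');cv2.imwrite('pics/s5c.png',cv2.resize(s['image'][175:235,320:390,::-1],None,fx=8,fy=8))
E
```

```text
6.8333 [525.82164481  16.59715961  34.65044398] [ 3.14149800e+00 -1.71704972e-04  9.43104381e-02] 25.69477463359669 [-0.73987183 -0.6491445   0.03699777]
```

View pics/w5c.png

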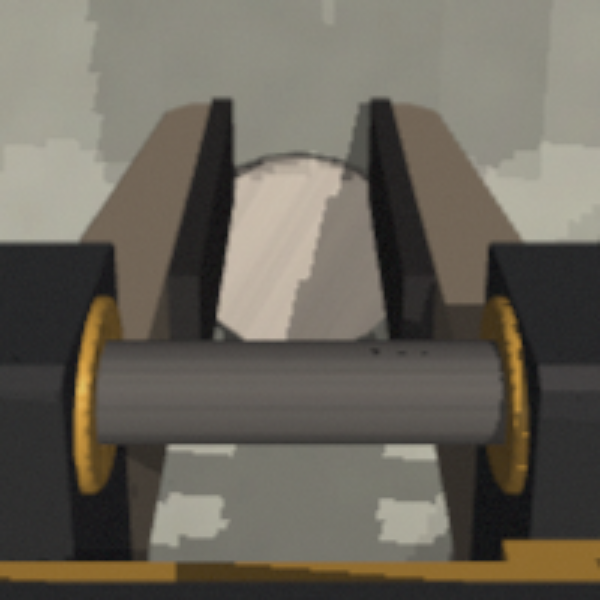

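View pics/s5c.png

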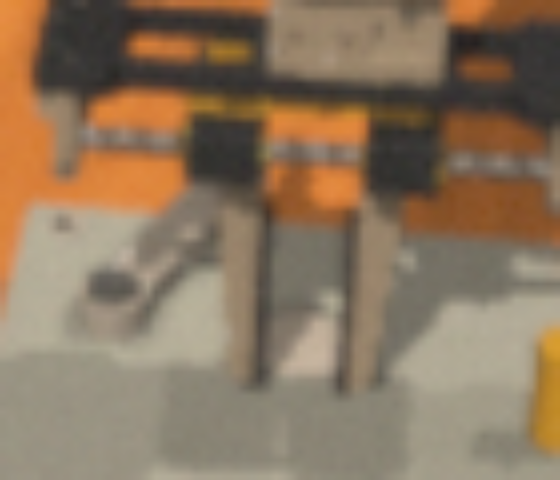

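There's a dark ring round the near edge at (300,155) of the wrist crop, so the disc may have dropped. I'll raise the tool clear and check.

Request:
arm_command(
  targets=[
    [0.28,0,2,15,0,0,0],
    [0.28,0,0,30,0,0,0],
    [0.28,0,0,35,0,0,0],
    [0.28,0,-10,35,0,0,0],
    [0.28,0,-25,25,0,0,0],
    [0.28,0,-25,0,0,0,0],
    [0.0,0,-25,0,0,0,0],
    [0,0,0,0,0,0,0],
    [0,0,0,0,0,0,0],
  ],
)

```text
time_s: 7.63
tcp_pos: [525.7, -67.1, 174.6]
eef_rot: [-3.141, -0.0, 0.092]
wrist_force: [0.0, 0.3, 0.5]
grip_width: 7.6
```

```bash
python3 - <<'E'
from h import *
s=snap('wrist','w6'); o=robot.observe(); print(o['time_s'],o['tcp_pos'],o['eef_rot'],o['grip_width'],o['wrist_force'])
E
```

```text
7.6833 [525.51602529 -66.20680805 174.34781584] [-3.14092460e+00  4.38257290e-04  9.34399888e-02] 3.632673593556171 [-0.58688685  0.24213821 -0.70064883]
```

View pics/w6.png

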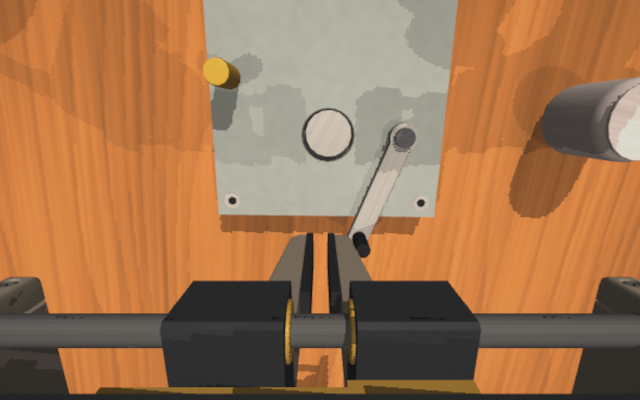

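The disc is in the recess at (328,134) with an even dark ring. I'll check its height and tilt, and get the recess and post positions from this view.

```bash
python3 - <<'E'
from h import *
s=dict(np.load('w6.npz')); R=s['R'];F=f(s)
def pts(m):
    v,u=np.nonzero(m&(s['z_map']>0)); Z=s['z_map'][v,u]; return (np.c_[(u-s['cx'])/F*Z,(v-s['cy'])/F*Z,Z]-s['t'])@R
yy,xx=np.mgrid[:400,:640]; r=np.hypot(xx-328,yy-134)
for n,m in(('disc',r<20),('deck',(r>30)&(r<38))):
    P=pts(m); k=np.linalg.lstsq(np.c_[P[:,:2]-P[:,:2].mean(0),np.ones(len(P))],P[:,2],rcond=None)[0]; print(n,len(P),k)
print('disc c',ray(s,328,134,31),'pivot',ray(s,404,138,50),'post',ray(s,360,240,80))
E
```

```text
disc 1240 [-3.83127370e-03 -5.19203505e-03  3.10535072e+01]
deck 1680 [-1.85283640e-03 -5.25778149e-04  3.20667504e+01]
disc c [527.22577196 -10.29256035  31.        ] pivot [595.41542864  -6.55079366  50.        ] post [563.00896523 -96.52163382  80.        ]
```

It's flat: disc top 31.05 mm against deck 32.07, with tilt under 0.4°. Now the keeper, at about 1.21 rad. I'll put the shut fingers beside the post on its +x side, with the jaw axis along the bar.

Request:
arm_command(
  targets=[
    [0,7.5,-5,0,0,0,6.8],
    [0,7.5,-5,0,0,0,6.8],
    [0,7.5,-5,0,0,0,6.8],
    [0,7.5,-5,0,0,0,6.8],
    [0,7.5,-5,0,0,0,6.8],
    [0,7.5,-5,0,0,0,6.8],
    [0,7.5,-5,0,0,0,6.8],
    [0,7.5,-5,0,0,0,6.8],
    [0,7.5,-5,0,0,0,6.8],
    [0,7.5,-5,0,0,0,6.8],
  ],
)

```text
time_s: 8.52
tcp_pos: [601.0, -114.9, 174.0]
eef_rot: [-3.14, -0.0, 1.289]
wrist_force: [-0.3, -0.2, -0.2]
grip_width: 0.3
```

Request:
arm_command(
  targets=[
    [0,0,0,0,0,0,0],
    [0,0,0,0,0,0,0],
  ],
)

```text
time_s: 8.68
tcp_pos: [600.6, -115.2, 174.1]
eef_rot: [-3.14, -0.0, 1.279]
wrist_force: [-1.2, -0.1, 0.0]
grip_width: 0.9
```

```bash
python3 - <<'E'
from h import *
s=snap('wrist','w7'); o=robot.observe(); print(o['time_s'],o['tcp_pos'],o['eef_rot'],o['grip_width'],o['wrist_force'])
s=snap('top','t7');cv2.imwrite('pics/t7c.png',cv2.resize(s['image'][165:285,225:395,::-1],None,fx=4.5,fy=4.5,interpolation=cv2.INTER_CUBIC))
E
```

```text
8.7333 [ 600.39393867 -115.18722817  174.15478656] [-3.14042760e+00 -3.53785078e-04  1.27892481e+00] 0.2247875067381886 [-0.58528256 -0.12152956 -0.46071087]
```

View pics/w7.png

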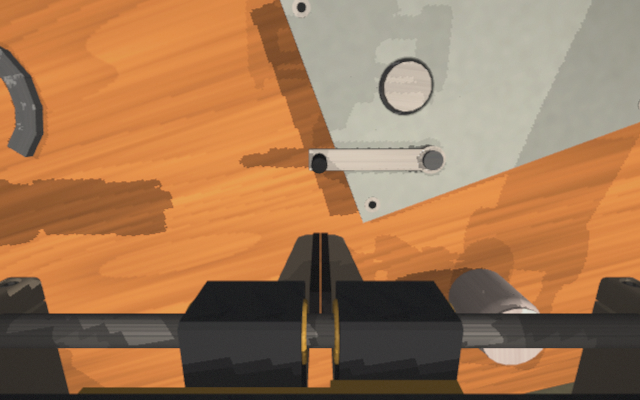

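View pics/t7c.png

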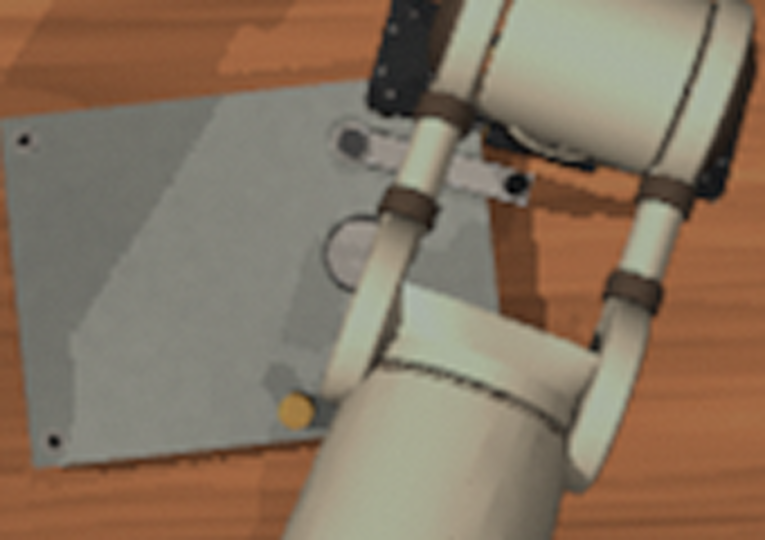

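The post at (319,160) lines up with the fingers, and the bar is parallel to the jaw axis. I'll lower the tool and work out the arc.

Request:
arm_command(
  targets=[
    [0,0,0,-35,0,0,0],
    [0,0,0,-35,0,0,0],
    [0,0,0,-30,0,0,0],
    [0,0,0,-18,0,0,0],
    [0,0,0,0,0,0,0],
    [0,0,0,0,0,0,0],
  ],
)

```text
time_s: 9.28
tcp_pos: [599.8, -115.6, 56.0]
eef_rot: [-3.139, -0.0, 1.28]
wrist_force: [0.2, 0.3, 1.4]
grip_width: 0.7
```

```bash
python3 - <<'E'
from h import *
s=dict(np.load('w7.npz')); print('post',ray(s,319,160,80),'piv',ray(s,432,160,50),'disc',ray(s,407,86,31))
o=robot.observe(); print(o['tcp_pos'],o['eef_rot'])
P=np.array([596,-6.5])
prev=None
for th in list(np.arange(253.6,183,-5))+[184.4]:
    t=np.radians(th); q=P+105*np.array([np.cos(t),np.sin(t)])-17*np.array([np.sin(t),-np.cos(t)])
    print(round(th,1),q.round(1),None if prev is None else (q-prev).round(1)); prev=q
E
```

```text
post [ 562.55066396 -105.39196545   80.        ] piv [596.19660776  -7.21252281  50.        ] disc [526.72524521  -9.93006842  31.        ]
[ 599.82484279 -115.59813192   56.0299896 ] [-3.13934812e+00 -2.93304902e-04  1.28028648e+00]
253.6 [ 582.7 -112. ] None
248.6 [ 573.5 -110.5] [-9.1  1.6]
243.6 [ 564.5 -108.1] [-9.   2.4]
238.6 [ 555.8 -105. ] [-8.7  3.1]
233.6 [ 547.4 -101.1] [-8.4  3.9]
228.6 [539.3 -96.5] [-8.1  4.6]
223.6 [531.7 -91.2] [-7.6  5.3]
218.6 [524.5 -85.3] [-7.1  5.9]
213.6 [518.  -78.8] [-6.6  6.5]
208.6 [511.9 -71.7] [-6.   7.1]
203.6 [506.6 -64.1] [-5.4  7.6]
198.6 [501.9 -56.1] [-4.7  8. ]
193.6 [497.9 -47.7] [-4.   8.4]
188.6 [494.7 -39. ] [-3.2  8.7]
183.6 [492.3 -30.1] [-2.4  9. ]
184.4 [492.6 -31.5] [ 0.3 -1.4]
```

Request:
arm_command(
  targets=[
    [0,-8.5,1.8,0,0,0,0],
    [0,-8.5,1.8,0,0,0,0],
    [0,-4.6,0.8,0,0,0,-2.5],
    [0,-4.5,0.8,0,0,0,-2.5],
    [0,-4.5,1.2,0,0,0,-2.5],
    [0,-4.5,1.2,0,0,0,-2.5],
    [0,-8.7,3.1,0,0,0,-5],
    [0,-8.4,3.9,0,0,0,-5],
    [0,-8.1,4.6,0,0,0,-5],
    [0,-7.6,5.3,0,0,0,-5],
  ],
)

```text
time_s: 10.12
tcp_pos: [534.7, -92.9, 59.8]
eef_rot: [3.136, -0.002, 0.752]
wrist_force: [0.1, -0.5, 0.8]
grip_width: 0.4
```

```bash
python3 - <<'E'
from h import *
s=snap('wrist','w8'); o=robot.observe(); print(o['time_s'],o['tcp_pos'],o['eef_rot'],o['grip_width'],o['wrist_force'])
E
```

```text
10.1667 [533.21774233 -91.46681905  59.24446766] [ 3.13836204e+00 -1.44717156e-03  7.49098695e-01] 0.16448782844356777 [ 1.5624709   1.07695736 -0.10295528]
```

View pics/w8.png

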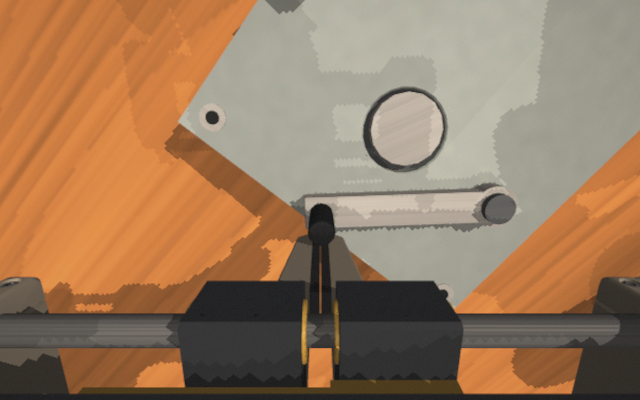

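The post at (321,220) is against the fingers and the bar is swinging with them. Continuing the arc.

Request:
arm_command(
  targets=[
    [0,-7.6,6,-1,0,0,-5],
    [0,-6.6,6.5,-1,0,0,-5],
    [0,-6,7.1,-1,0,0,-5],
    [0,-5.4,7.6,0,0,0,-5],
    [0,-4.7,8,0,0,0,-5],
    [0,-4,8.4,0,0,0,-5],
    [0,-1.6,4.4,0,0,0,-2.5],
    [0,0,0,0,0,0,0],
  ],
)

```text
time_s: 10.83
tcp_pos: [498.2, -43.6, 55.6]
eef_rot: [3.14, -0.003, 0.191]
wrist_force: [-0.5, -0.1, 0.2]
grip_width: 0.3
```

```bash
python3 - <<'E'
from h import *
s=snap('wrist','w9'); o=robot.observe(); print(o['time_s'],o['tcp_pos'],o['eef_rot'],o['grip_width'],o['wrist_force'])
E
```

```text
10.8833 [498.34000439 -43.99910517  55.41608736] [ 3.13996115e+00 -2.95979068e-03  1.92972969e-01] 0.22350979320824121 [ 0.22926479 -0.42897018 -0.6827266 ]
```

View pics/w9.png

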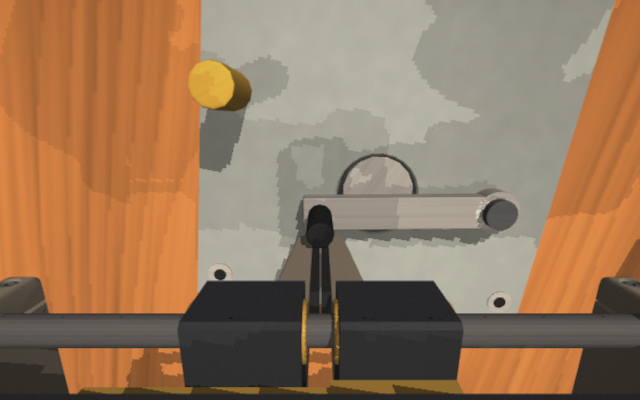

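Request:
arm_command(
  targets=[
    [0,-1.5,3,0,0,0,-2],
    [0,-1.5,3,0,0,0,-2],
    [0,-1,3,0,0,0,-2],
    [0,-0.3,1.5,0,0,0,-0.6],
    [0,0,1,0,0,0,0],
    [0,0,0,0,0,0,0],
  ],
)

```text
time_s: 11.38
tcp_pos: [493.3, -32.6, 54.2]
eef_rot: [3.141, -0.001, 0.077]
wrist_force: [0.5, 0.4, -0.1]
grip_width: 0.4
```

Request:
arm_command(
  targets=[
    [0,0,1,0,0,0,0],
    [0,0,1,0,0,0,0],
    [0,0,0,0,0,0,0],
  ],
)

```text
time_s: 11.63
tcp_pos: [492.9, -31.0, 53.9]
eef_rot: [3.14, -0.0, 0.076]
wrist_force: [0.1, -3.4, 1.2]
grip_width: 0.3
```

Request:
arm_command(
  targets=[
    [0,0,1,0,0,0,0],
    [0,0,1,0,0,0,0],
    [0,0,0,0,0,0,0],
  ],
)

```text
time_s: 11.88
tcp_pos: [493.0, -30.7, 53.9]
eef_rot: [3.137, -0.0, 0.076]
wrist_force: [-1.6, -10.3, 0.1]
grip_width: 0.7
```

The force rises to 10 N with no more travel, at the predicted y, so the bar is on its stop. I'll back straight off, go up and check.

Request:
arm_command(
  targets=[
    [0,0,-3,0,0,0,0],
    [0,0,-8,0,0,0,0],
    [0,0,-15,0,0,0,0],
    [0,0,-10,25,0,0,0],
    [0,0,-10,35,0,0,0],
    [0,0,-15,35,0,0,0],
    [0,0,-15,35,0,0,0],
    [0,10,-15,10,0,0,0],
    [0,0,0,0,0,0,0],
    [0,0,0,0,0,0,0],
  ],
)

```text
time_s: 12.72
tcp_pos: [502.7, -119.6, 193.6]
eef_rot: [-3.141, -0.0, 0.074]
wrist_force: [-0.5, 0.2, -0.5]
grip_width: 0.2
```

```bash
python3 - <<'E'
from h import *
s=snap('wrist','w10'); o=robot.observe(); print(o['time_s'],o['tcp_pos'],o['wrist_force'])
s=snap('top','t10');cv2.imwrite('pics/t10c.png',cv2.resize(s['image'][165:285,185:355,::-1],None,fx=4.5,fy=4.5,interpolation=cv2.INTER_CUBIC))
E
```

```text
12.7667 [ 501.74301933 -118.69415943  192.26309067] [ 0.64153692  0.83350195 -0.34405171]
```

View pics/w10.png

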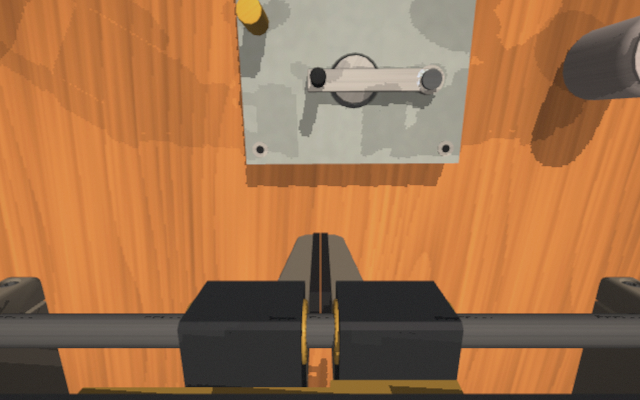

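View pics/t10.png

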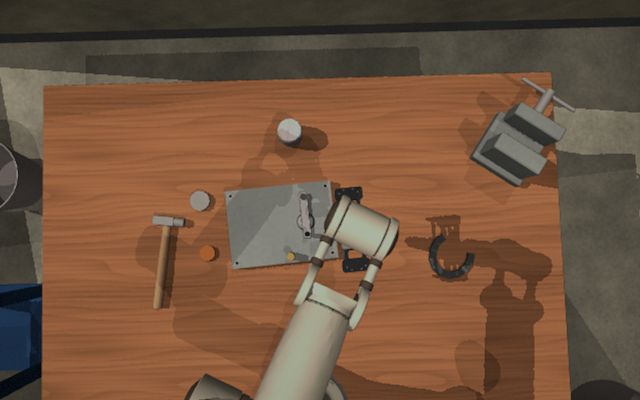

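```bash
python3 - <<'E'
from h import *
s=dict(np.load('w10.npz')); 
post=ray(s,318,76,80); piv=ray(s,431,78,50); e=ray(s,458,163.5,32)-ray(s,246,163.5,32)
print(post,piv,'bar',np.degrees(np.arctan2(*(piv-post)[[1,0]])),'plate edge',np.degrees(np.arctan2(e[1],e[0])))
R=s['R'];F=f(s);
for n,(u0,v0) in dict(d1=(352,61),d2=(354,99),d3=(345,62)).items():
    P=[]
    for v in range(v0-1,v0+2):
        for u in range(u0-3,u0+4):
            Z=s['z_map'][v,u]; P.append(R.T@(np.array([(u-s['cx'])/F*Z,(v-s['cy'])/F*Z,Z])-s['t']))
    print(n,np.median(P,0).round(1))
E
```

```text
[492.470776  -14.9944515  80.       ] [595.6036387   -5.69036346  50.        ] bar 5.154960151545743 plate edge 4.230642010325071
d1 [523.5   6.4  31.3]
d2 [528.8 -28.1  31.3]
d3 [516.7   4.9  31.4]
```

```bash
python3 - <<'E'
from h import *
s=dict(np.load('w10.npz')); cv2.imwrite('pics/w10c.png',cv2.resize(s['image'][40:180,230:480,::-1],None,fx=3.2,fy=3.2,interpolation=cv2.INTER_CUBIC))
# bar edges from height map at z~45
z=s['z_map'];v,u=np.mgrid[:400,:640];F=f(s)
P=(np.stack([(u-s['cx'])/F*z,(v-s['cy'])/F*z,z],-1)-s['t'])@s['R']
m=(abs(P[...,2]-45)<2.5)&(u>335)&(u<415)&(v>55)&(v<105)
top=[];bot=[]
for c in range(338,412):
    r=np.nonzero(m[:,c])[0]
    if len(r)>5: top.append(ray(s,c,r[0]-.5,45)[:2]);bot.append(ray(s,c,r[-1]+.5,45)[:2])
for n,e in(('top',top),('bot',bot)):
    e=np.array(e); k=np.polyfit(e[:,0],e[:,1],1); print(n,len(e),np.degrees(np.arctan(k[0])),np.polyval(k,528))
# plate lower edge, z 32
m=(abs(P[...,2]-32)<3); e=[]
for c in range(252,455):
    r=np.nonzero(m[:,c]&(v[:,c]>120)&(v[:,c]<175))[0]; e.append(ray(s,c,r[-1]+.5,32)[:2])
e=np.array(e);k=np.polyfit(e[:,0],e[:,1],1);print('plate',np.degrees(np.arctan(k[0])))
E
```

```text
top 74 5.191472356405214 -1.5717541993205657
bot 74 4.481921186288095 -21.346369498439124
plate 4.642235556437954
```

View pics/w10c.png

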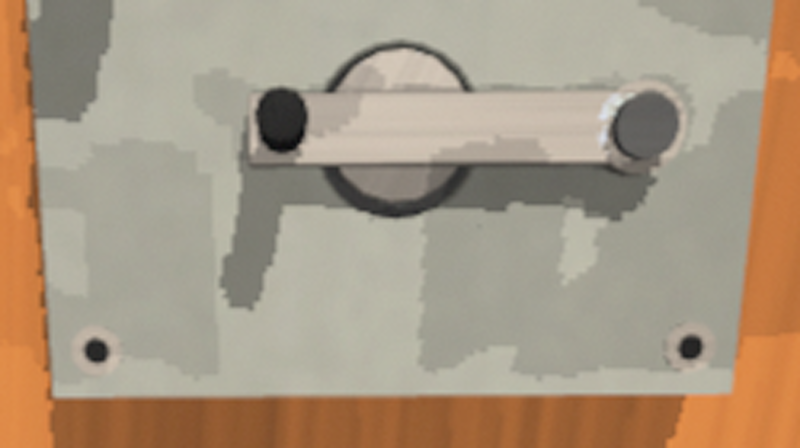

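The bar is parallel to the plate within 0.2° and lies centrally over the seated disc. The drift, hammer, horseshoe and tin look unmoved, so I'm handing in.

```bash
python3 - <<'E'
from cell import robot
print(robot.close_job())
E
```

```text
the job is handed in; nothing more can be done
None
```

I pushed the smaller grey disc across the deck with the part-open fingers until it dropped into the recess. With the fingers shut, I then swung the keeper round by its post to its stop, and handed the job in at about 13 s of the 56 s allowed.

**Disc:** before the keeper moved, its top measured 31.05 mm against the deck at 32.07 mm, with tilt under 0.4°, so it lies flat. Afterwards, the parts still visible beside the bar read 31.3 mm.

**Keeper:** at the end the force rose to about 10 N with almost no further travel. The bar's edges then measured 4.5° and 5.2°, averaging 4.8°, against 4.6° for the plate. A rougher check from the post and pivot gave 5.2° against 4.2°, a difference I put down to pixel error.

**Bystanders:** the drift, hammer, horseshoe and tin look unmoved in the last top view. I judged that by eye and did not measure it.

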